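# Close the blade tin and pile the guard cases on it

## Robot

A 6-joint arm with a two-finger parallel gripper is mounted at the origin on the work surface. World frame = base frame: x ahead of the robot, y to its left, z up, the work surface at z = 0. Lengths are in mm, angles in rad, forces in N, time in s.
With the tool pointing down it reaches from about 275 to 1000 mm from the base axis. Payload 8.4 kg.
Tool frame: the origin (TCP) lies midway between the tips of the shut fingers; the grasp point (between the pads) lies 19 mm behind it; z points along the fingers, y is the line along which they close (so a half turn about z gives the same grasp; the last joint's range is limited). The gripper opens to 85 mm and grips with 20 to 120 N. Pads are 22 mm wide; open, the fingers measure 114 mm over their backs; the gripper's body (76 mm by 85 mm) begins 54 mm behind the grasp point. The pads swing forward as they close: fully open they stand 13 mm farther back than shut.
Start: joints at [1.127, 0.353, 1.633, -0, 1.155, -0.002], TCP at [267.228, 564.993, 231.281] pointing down, gripper open.
Joint ranges: [-2.63, 2.63], [-0.92, 2.1], [0.06, 2.66], [-1.3, 4.44], [0, 2.69], [-3.02, 3.02]. Speed limits (rad/s): [2.22, 2.22, 2.79, 3.14, 3.14, 3.14].

## Interface

Orientations are given as [roll, pitch, yaw] about the fixed x, y, z axes, in that order (R = Rz(yaw) Ry(pitch) Rx(roll)).
In Python, from rig import r, cams gives the robot as it stands. The module is installed in compiled form; this text tells all that it offers.
- The arm moves only by the tool send_rows, never from a script. Its argument "targets" is one flat list of numbers, 7 for each row, row after row: the shift along the tool's x, y, z in m, then the turn, a rotation vector about the tool's x, y, z in rad, then the opening, from -1 (shut) to 1 (fully open). In form: [tx, ty, tz, wx, wy, wz, fingers, tx, ty, tz, wx, wy, wz, fingers, ...]. A call has 1 to 12 rows; each row is the pose to reach, as a shift and turn from the pose commanded when the call began, along the tool's axes at that moment; what a row does not reach only later rows make up. A row lasts 1/12 s, in which the tool goes at most 41.7 mm and 7.16 degrees, less where a joint would pass 70% of its speed; a pose out of reach is approached as far as the arm can. A call with a gripper value outside its range is refused whole. The fingers move at their own pace and stop on an object; "grip_force" is the grip in N (left out, the last holds). Time passes only in rows, so rows that repeat a pose let the fingers close. It gives the time, the measured TCP pose, the force, the opening and the grip force at its end, in the units of the state.
- r.sense(): the state, without advancing time (a new reading comes with each control period).
- cams.grab_frame(name): name is "side" or "top"; returns a dict with "color" (384x512x3 uint8, blue, green, red), "fx", "fy", "cx", "cy" (pixels), "xyz" and "attitude" of the camera in the world. Camera axes: x right, y down, z forward; pixel columns grow to the right and rows downward; lengths in mm; the calibration is good to about 2 mm. A picture is of the moment at which its call begins. There is no depth.
- r.sign_off(): hands the job in; it is judged then, once.
The state is a dict: "clock": time; "qpos": joint angles; "qvel": joint speeds; "joint_efforts": joint torques, N m; "eef_pos": TCP position; "tcp_rot": TCP orientation; "contact_force": force on the tool from outside, world axes, zero at the start; "wrist_torque": the same for the moment, N m; "opening": opening from 0.0 (shut) to 1.0 (fully open); "grasp_force": force on a finger pad.
Only numpy, scipy, OpenCV 4.12 (cv2) and the standard library are available. Lean on these libraries where they do the work, as an engineer would, in place of code of your own. Each camera call takes 0.05 s, during which the arm holds its last target. There are 200 camera calls.

## Task

First close the open blade tin with its loose metal lid so that it sits level and all the way down over the rim; then stack the two flat black cases squarely on the lid, the longer one below and the shorter one on top, each centred with its long sides parallel to the tin's. Leave the tin where it stands, set the pieces down gently instead of dropping them, and do not disturb the other things on the counter.

Things in the scene. Friction and masses are not known exactly. Their poses are not given: they have to be found in the camera images.
- tin: Open rectangular aluminium tin holding steel clipper blades, no lid on it: 97 mm along its x, 57 mm along its y, 34 mm high, walls 3 mm; the blades end 19 mm below the rim. Loose, about 0.45 kg. Origin: centre of its underside; z up.
- lid: Loose aluminium lid of the tin, right way up, one case lying on it: 108 mm along x, 68 mm along y, 18 mm high; flat top 3 mm thick, downturned skirt 2.5 mm thick (inside 103 x 63 mm, 15 mm deep) that goes over the outside of the tin's rim with 3 mm to spare each side. About 90 g. Origin: centre of the skirt's lower edge; fully down, 19 mm above the tin's origin (top at 37 mm).
- long_case: The longer flat black plastic case (closed, rigid): 100 mm along x, 62 mm along y, 24 mm high, about 160 g. Lies flat on the counter. Origin: centre of its underside.
- short_case: The shorter flat black plastic case (closed, rigid): 70 mm along x, 52 mm along y, 20 mm high, about 100 g. At the start it lies on top of the lid, somewhat askew. Origin: centre of its underside.
- spray_bottle: Bystander: upright black spray bottle, 54 mm across, 171 mm tall; its head reaches 34 mm from the axis towards its -x. Origin: centre of its underside.
- shaver: Bystander: upright foil shaver, 36 mm (x) by 56 mm (y), 105 mm tall. Origin: centre of its underside.
- wax_jar: Bystander: round jar with a screw cap, 62 mm across, 45 mm tall. Origin: centre of its underside.
- guard: Bystander: white clipper guard, 46 mm (x) by 34 mm (y), 21 mm tall. Origin: centre of its underside.
- clipper: Bystander: hair clipper lying on its back, from 73 mm behind (-x) to 90 mm ahead (+x) of its origin, 46 mm wide, 37 mm high. Origin: on its underside.
- duster: Bystander: neck duster brush lying down, handle to 85 mm behind (-x) and bristle block to 62 mm ahead (+x) of its origin, 40 mm wide, 32 mm high. Origin: at the level of its underside.
- comb: Bystander: flat comb, 170 mm along x, 26 mm wide, 5 mm high, lying near the far side. Origin: its middle, underside. (Fixed equipment up to 0.23 m tall stands along the far edge, beyond x = 0.78 m, and along the side edges, beyond 0.5 m left and right.)

How it is judged:
By the outcome, as a careful person would: the job done as asked, in the order asked, and still so for the second after the job is handed in, with the robot touching nothing.
It also fails if it takes over 72 s, if anything falls off the work surface, if the arm or the gripper's body presses on something with over 40 N, if the wrist force passes 120 N, or if a joint passes its speed limit or range.

## Working session

There is one attempt and no reset: what is moved stays moved. The work goes in short steps, Python scripts to look and compute and a tool call to move; the robot and the scene stay as the last step left them, time stands still between calls to the robot, and variables do not carry over. Pictures are saved under pics/ and viewed, at most 10 in all, crops included, and the job is handed in when it is done.

Besides the shell and the picture viewer there is one more tool, called after ">>>" by a JSON object that holds its "op" and its "data", one argument or row to a line. send_rows: Moves the arm, as the interface text tells. Its arguments: {"type":"object","properties":{"targets":{"type":"array"},"grip_force":{"type":"number"}},"required":["targets"]}

```bash
mkdir -p pics; python3 - <<'E'
from rig import r,cams
import cv2
for n in("top","side"):
    f=cams.grab_frame(n); cv2.imwrite(f"pics/{n}0.png",f["color"]); print(n,[f[k] for k in("fx","fy","cx","cy","xyz","attitude")])
print(r.sense())
E
```

```text
top [476.1807305076639, 476.1807305076639, 254.57492115809828, 193.67727240282377, array([ 352.60376649,  -15.80864991, 1292.65943818]), array([-2.95663975,  0.01717252, -1.58792964])]
side [411.1791768315707, 411.1791768315707, 249.6793032682414, 186.3935559990808, array([ 510.83377691, -987.05629396,  704.4934539 ]), array([-2.15459376,  0.01756707, -0.09538808])]
{'clock': 0.1, 'qpos': array([ 1.12661662e+00,  3.53630411e-01,  1.63404165e+00, -1.36476618e-05,
        1.15518649e+00, -2.39169767e-03]), 'qvel': array([-0.00013493, -0.00095158, -0.00071819, -0.00076046, -0.00013119,
        0.00031696]), 'joint_efforts': array([-1.21189038e-03, -6.06353116e+01, -3.42821324e+01, -2.00804411e-04,
        3.98071294e-03,  5.87985852e-06]), 'eef_pos': array([267.04352306, 564.61829301, 230.61232004]), 'tcp_rot': array([-3.14032673e+00,  9.45118096e-06,  2.69981017e+00]), 'contact_force': array([-0.036692  , -0.13213548,  0.7682073 ]), 'wrist_torque': array([ 0.00640829,  0.00867414, -0.03260999]), 'grasp_force': 0.0, 'opening': 1.0001692896710133}
```

View pics/top0.png

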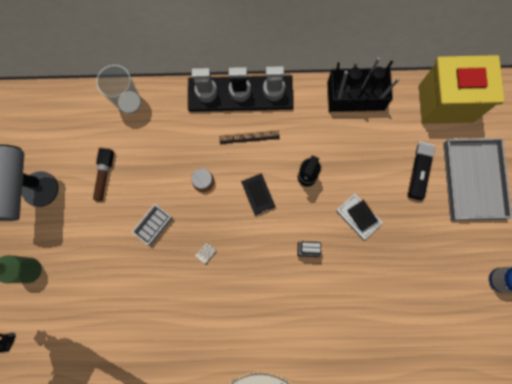

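View pics/side0.png

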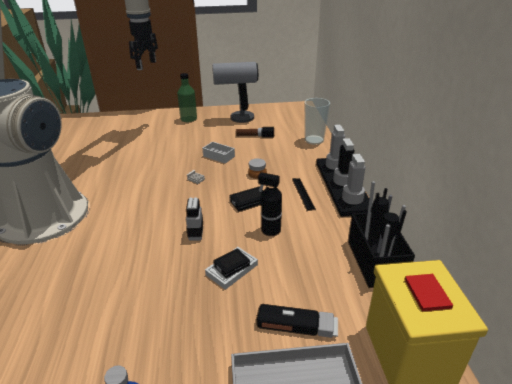

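```bash
cat > h.py <<'E'
import numpy as np,cv2
from scipy.spatial.transform import Rotation as R
def ray(f,uv):
    uv=np.atleast_2d(uv).astype(float)
    d=np.c_[(uv[:,0]-f["cx"])/f["fx"],(uv[:,1]-f["cy"])/f["fy"],np.ones(len(uv))]
    return np.array(f["xyz"]),R.from_euler("xyz",f["attitude"]).apply(d)
def cast(f,uv,z):
    o,d=ray(f,uv); return o+d*((z-o[2])/d[:,2])[:,None]
def tri(f1,u1,f2,u2):
    o1,d1=ray(f1,u1);o2,d2=ray(f2,u2);d1,d2=d1[0],d2[0]
    s=np.linalg.lstsq(np.c_[d1,-d2],o2-o1,rcond=None)[0]
    a,b=o1+s[0]*d1,o2+s[1]*d2
    return (a+b)/2,np.linalg.norm(a-b)
def proj(f,p):
    q=R.from_euler("xyz",f["attitude"]).inv().apply(np.atleast_2d(p)-np.array(f["xyz"]))
    return np.c_[f["fx"]*q[:,0]/q[:,2]+f["cx"],f["fy"]*q[:,1]/q[:,2]+f["cy"]]
E
python3 - <<'E'
from h import *
from rig import cams
t=cams.grab_frame("top")
for n,u in dict(tin=(152,226),long=(258,195),lid=(360,216),short=(363,215),bottle=(309,171),shaver=(310,249),jar=(203,180),guard=(205,254),duster=(104,175),clip=(420,172)).items(): print(n,cast(t,u,20)[0].round())
im=cv2.imread("pics/top0.png"); s=cv2.imread("pics/side0.png")
A=[cv2.resize(i[y-32:y+32,x-32:x+32],(384,288) if 0 else (384,384),interpolation=cv2.INTER_NEAREST) for i,x,y in((im,152,226),(im,360,216))]
B=[cv2.resize(s[y-32:y+32,x-32:x+32],(384,384),interpolation=cv2.INTER_NEAREST) for x,y in((218,152),(232,266))]
v=cv2.resize(np.vstack([np.hstack(A),np.hstack(B)]),(600,600),interpolation=cv2.INTER_AREA)
cv2.imwrite("pics/c1.png",v)
E
```

```text
tin [508. 280.  20.]
long [587.  -7.  20.]
lid [ 524. -280.   20.]
short [ 527. -288.   20.]
bottle [ 651. -148.   20.]
shaver [ 439. -143.   20.]
jar [632. 143.  20.]
guard [430. 137.  20.]
duster [652. 416.  20.]
clip [ 642. -450.   20.]
```

View pics/c1.png

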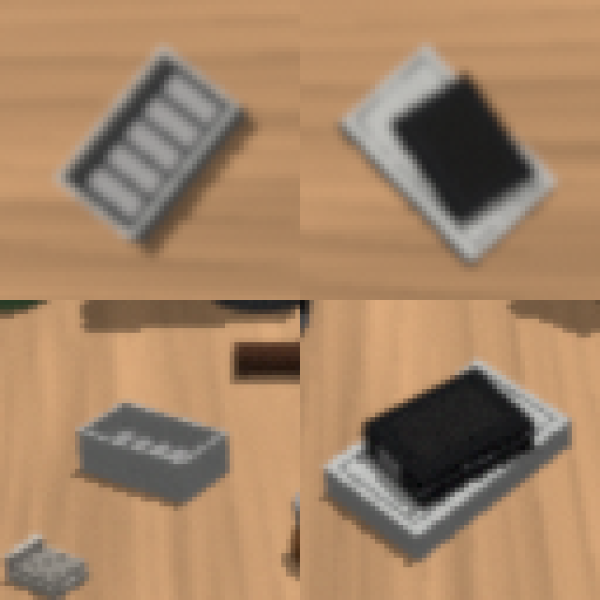

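```bash
cat > m.py <<'E'
from h import *
K=4
def mask(im,c,half,kind):
    x0,y0=int(c[0]-half),int(c[1]-half)
    p=cv2.resize(im[y0:y0+2*half,x0:x0+2*half],None,fx=K,fy=K,interpolation=cv2.INTER_CUBIC).astype(float)
    B,G,Rr=cv2.split(p)
    if kind=="grey": m=(Rr-B)/(Rr+20)<0.5*np.percentile((Rr-B)/(Rr+20),80)
    if kind=="black": m=(Rr<0.5*np.percentile(Rr,80))
    m=m.astype(np.uint8)*255
    m=cv2.morphologyEx(m,cv2.MORPH_OPEN,np.ones((7,7)))
    cs=cv2.findContours(m,cv2.RETR_EXTERNAL,cv2.CHAIN_APPROX_NONE)[0]
    ctr=np.array([half*K,half*K],np.float32)
    cc=max(cs,key=lambda q:cv2.contourArea(q)-1e6*(cv2.pointPolygonTest(q,(float(ctr[0]),float(ctr[1])),True)<-8*K))[:,0].astype(float)
    return (cc+0.5)/K-0.5+[x0,y0]
def measure(f,cont,z0,z1,quad=None):
    """4 sides from the outline; far sides cast at z1, near ones at z0 -> centre, size, yaw of longer side"""
    W=cast(f,cont,(z0+z1)/2)[:,:2]
    box=cv2.boxPoints(cv2.minAreaRect(W.astype(np.float32)));cen=box.mean(0);cam=np.array(f["xyz"])[:2]
    L=[]
    for i in range(4):
        a,b=box[i],box[(i+1)%4];l=np.linalg.norm(b-a);t=(b-a)/l;n=np.array([t[1],-t[0]])
        if n@((a+b)/2-cen)<0:n=-n
        s=(W-a)@t;d=abs((W-a)@n);k=(s>.22*l)&(s<.78*l)&(d<12)
        mid=(a+b)/2; near=n@(cam-mid)>0
        P=cast(f,cont[k],z0 if near else z1)[:,:2]
        vx,vy,px,py=cv2.fitLine(P.astype(np.float32),cv2.DIST_HUBER,0,.01,.01).ravel()
        L.append((n,l,np.array([vx,vy]),np.array([px,py]),near))
    # yaw: length-weighted angle mod 90
    an=sum(q[1]**2*np.exp(4j*np.arctan2(q[2][1],q[2][0])) for q in L);th=np.angle(an)/4
    e=[np.array([np.cos(th+k),np.sin(th+k)]) for k in(0,np.pi/2)]
    c=np.zeros(2);S=[]
    for u in e:
        o=sorted(q[3]@u for q in L if abs(q[2]@u)<.5); c+=u*sum(o)/2; S.append(o[1]-o[0])
    if S[1]>S[0]: th+=np.pi/2;S=S[::-1]
    dirs=[np.degrees(np.arctan2(q[2][1],q[2][0]))%180 for q in L]
    return c.round(1),np.round(S,1),round(np.degrees((th+np.pi/2)%np.pi-np.pi/2),1),np.round(dirs,1)
E
python3 - <<'E'
from m import *
from rig import cams
t=cams.grab_frame("top");s=cams.grab_frame("side")
for n,tp,sp in (("tin",[(132.2,232),(155.2,203.6),(172.2,216.4)],[(213.1,142),(234.6,148.8),(224.4,155.2)]),
 ("lid",[(336.5,210.7),(355.3,193.6),(382.4,222.8)],[(238,246.8),(258,259.2),(224.5,283.1)]),
 ("short",[(363.2,200),(348.3,210),(377.7,222),(362.5,232)],[(249.5,257),(238.4,248.9),(226.7,272.4),(213.9,260.7)])):
    for a,b in zip(tp,sp):
        p,g=tri(t,a,s,b);print(n,p.round(1),round(g,1))
for n,c,sc,k,z0,z1 in (("tin",(152,226),(218,152),"grey",0,34),("long",(258,195),(248,198),"black",0,24),("lid",(360,216),(232,266),"grey",0,18),("short",(363,215),(232,263),"black",18,38)):
    for f,u in((t,c),(s,sc)):
        cc=mask(f["color"],u,32 if n!="long" else 25,k);print(n,*measure(f,cc,z0,z1))
        if n=="long":
            ap=cv2.approxPolyDP(cv2.convexHull(cc.astype(np.float32)),2.2,True)[:,0];print(ap.round(1).tolist())
E
```

```text
tin [492.9 330.1  31.1] 2.4
tin [567.1 270.1  31. ] 0.4
tin [530.4 222.9  34.5] 1.3
lid [ 541.8 -218.2   17.6] 2.9
lid [ 586.4 -270.8   20.8] 1.6
lid [ 504.6 -338.4   21.4] 0.2
short [ 564.8 -285.9   44.2] 2.2
short [ 540.8 -246.6   36.1] 3.9
short [ 508.1 -322.    36.8] 5.8
short [ 481.4 -280.6   36.4] 3.8
tin [512.6 280.5] [96.8 55.2] -38.5 [141.8  51.1 141.5  51.5]
tin [508.8 281.5] [92.7 52.6] -36.7 [141.   60.7 141.5  53.2]
long [590.7  -6.9] [97.3 57.5] 21.0 [111.7  20.9 112.1  20.7]
[[260.8999938964844, 173.89999389648438], [274.1000061035156, 207.39999389648438], [255.10000610351562, 214.89999389648438], [241.89999389648438, 181.10000610351562]]Traceback (most recent call last):
  File "<stdin>", line 11, in <module>
  File "m.py", line 33, in measure
    o=sorted(q[3]@u for q in L if abs(q[2]@u)<.5); c+=u*sum(o)/2; S.append(o[1]-o[0])
                                                                           ~^^^
IndexError: list index out of range
```

```bash
python3 - <<'E'
from m import *
from rig import cams
t=cams.grab_frame("top");s=cams.grab_frame("side")
for n,c,sc,k,z0,z1 in (("lid",(360,216),(232,266),"grey",0,18),("short",(363,215),(232,263),"black",18,38),("long",(258,195),(248,198),"black",0,24)):
    for f,u in((t,c),(s,sc)):
        cc=mask(f["color"],u,32 if n!="long" else 25,k)
        try: print(n,*measure(f,cc,z0,z1))
        except Exception as e: print(n,e)
        if n!="lid":
            ap=cv2.approxPolyDP(cv2.convexHull(cc.astype(np.float32)),2.2,True)[:,0];print(ap.round(1).tolist())
a=cast(t,[(152,226)],20)
print(proj(s,[[634,13,24],[620,46,24],[545,-20,24]]).round(1))
crop=cv2.resize(s["color"][165:235,210:300],None,fx=6,fy=6,interpolation=cv2.INTER_CUBIC);cv2.imwrite("pics/c2.png",crop)
E
```

```text
lid [ 524.7 -278.9] [109.1  65.4] 40.0 [132.9  36.8 131.3  41.4]
lid [ 522.2 -275.6] [107.7  67.2] 39.7 [131.   40.9 130.8  37.1]
short [ 524.2 -284.3] [68.3 48.2] 30.5 [121.9  30.5 121.3  29. ]
[[363.3999938964844, 200.39999389648438], [376.8999938964844, 221.39999389648438], [361.1000061035156, 230.60000610351562], [347.8999938964844, 209.89999389648438]]
short [ 515.8 -294.4] [91.9 60.6] 33.0 [125.   34.1 119.3  32.8]
[[237.89999389648438, 248.60000610351562], [256.3999938964844, 263.8999938964844], [223.39999389648438, 288.1000061035156], [208.10000610351562, 277.6000061035156], [206.10000610351562, 272.6000061035156], [214.39999389648438, 259.1000061035156]]
long [590.7  -6.9] [97.4 57.6] 21.0 [111.7  20.9 112.   20.6]
[[260.8999938964844, 173.89999389648438], [274.3999938964844, 206.89999389648438], [255.10000610351562, 214.89999389648438], [241.89999389648438, 181.10000610351562]]
long list index out of range
[[248.10000610351562, 172.60000610351562], [272.3999938964844, 174.10000610351562], [272.3999938964844, 222.39999389648438], [261.1000061035156, 222.39999389648438], [237.10000610351562, 211.10000610351562], [229.60000610351562, 201.89999389648438], [229.39999389648438, 195.10000610351562]]
[[263.  190.5]
 [257.  184.7]
 [233.6 199. ]]
```

View pics/c2.png

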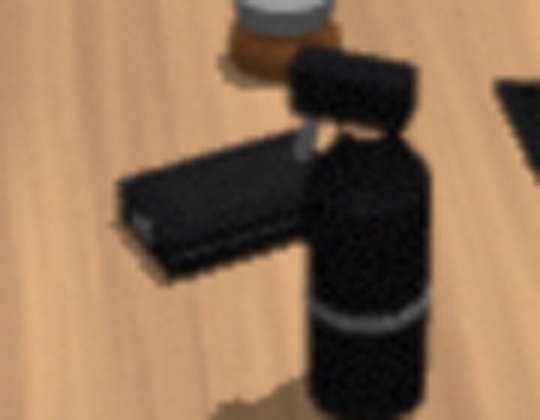

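```bash
cat > p.py <<'E'
import sys
from h import *
from rig import r
def plan(*T):
    """world targets x y z(mm) yaw(deg), tool down -> row numbers from the measured pose"""
    s=r.sense();R0=R.from_euler("xyz",s["tcp_rot"])
    print("t",round(s["clock"],2),"pos",s["eef_pos"].round(1),"rpy",np.degrees(s["tcp_rot"]).round(2),"F",s["contact_force"].round(1),"op",round(s["opening"],3),"gf",round(float(s["grasp_force"]),1))
    for t in T:
        d=R0.inv().apply(np.array(t[:3])-s["eef_pos"])/1000
        w=(R0.inv()*R.from_euler("xyz",[np.pi,0,np.radians(t[3])])).as_rotvec()
        print(t,"->",d.round(4).tolist(),w.round(4).tolist())
if __name__=="__main__": plan(*[tuple(map(float,a.split(","))) for a in sys.argv[1:]])
E
python3 p.py 524,-284,200,30.5
python3 -c "
from h import *
from rig import cams
t=cams.grab_frame('top');s=cams.grab_frame('side')
print(tri(t,(255.1,214.9),s,(230,195.3)))"
```

```text
t 0.35 pos [267.2 564.9 231.1] rpy [-179.98   -0.    154.68] F [ 0.2 -0.8  0.3] op 0.999 gf 0.0
(524.0, -284.0, 200.0, 30.5) -> [-0.5952, -0.6576, 0.0313] [-0.0002, 0.0003, 2.1674]
(array([534.11993922,   1.63371967,  22.4233748 ]), np.float64(3.2359954067867682))
```

>>> {"op": "send_rows", "data": {
  "targets": [-0.595,-0.658,0.031,0,0,2.167,1,-0.595,-0.658,0.031,0,0,2.167,1,-0.595,-0.658,0.031,0,0,2.167,1,-0.595,-0.658,0.031,0,0,2.167,1,-0.595,-0.658,0.031,0,0,2.167,1,-0.595,-0.658,0.031,0,0,2.167,1,-0.595,-0.658,0.031,0,0,2.167,1,-0.595,-0.658,0.031,0,0,2.167,1,-0.595,-0.658,0.031,0,0,2.167,1,-0.595,-0.658,0.031,0,0,2.167,1,-0.595,-0.658,0.031,0,0,2.167,1,-0.595,-0.658,0.031,0,0,2.167,1],
  "grip_force": 30
}}

```text
clock: 1.45
eef_pos: [412.0, 84.7, 214.2]
tcp_rot: [3.141, -0.001, 1.194]
contact_force: [1.0, -0.5, 0.9]
opening: 0.999
grasp_force: 0.0
```

```bash
python3 p.py 524,-284,120,30.5
```

```text
t 1.45 pos [412.   84.7 214.2] rpy [ 1.7995e+02 -3.0000e-02  6.8400e+01] F [ 1.  -0.5  0.9] op 0.999 gf 0.0
(524.0, -284.0, 120.0, 30.5) -> [-0.3016, 0.2398, 0.0942] [0.0007, -0.0009, 0.6615]
```

>>> {"op": "send_rows", "data": {
  "targets": [-0.302,0.24,0.094,0,0,0.661,1,-0.302,0.24,0.094,0,0,0.661,1,-0.302,0.24,0.094,0,0,0.661,1,-0.302,0.24,0.094,0,0,0.661,1,-0.302,0.24,0.094,0,0,0.661,1,-0.302,0.24,0.094,0,0,0.661,1,-0.302,0.24,0.094,0,0,0.661,1,-0.302,0.24,0.094,0,0,0.661,1,-0.302,0.24,0.094,0,0,0.661,1,-0.302,0.24,0.094,0,0,0.661,1,-0.302,0.24,0.094,0,0,0.661,1,-0.302,0.24,0.094,0,0,0.661,1]
}}

```text
clock: 2.45
eef_pos: [525.6, -282.7, 119.2]
tcp_rot: [-3.141, 0.0, 0.537]
contact_force: [-0.4, 0.5, 0.5]
opening: 1.003
grasp_force: 0.0
```

```bash
python3 p.py 524,-284,20,30.5
```

```text
t 2.45 pos [ 525.6 -282.7  119.2] rpy [-1.7994e+02  3.0000e-02  3.0760e+01] F [-0.4  0.5  0.5] op 1.003 gf 0.0
(524.0, -284.0, 20.0, 30.5) -> [-0.002, 0.0004, 0.0992] [-0.001, 0.0005, 0.0045]
```

Descend, then close.

>>> {"op": "send_rows", "data": {
  "targets": [-0.002,0,0.03,0,0,0.0045,1,-0.002,0,0.06,0,0,0.0045,1,-0.002,0,0.085,0,0,0.0045,1,-0.002,0,0.099,0,0,0.0045,1,-0.002,0,0.099,0,0,0.0045,1,-0.002,0,0.099,0,0,0.0045,-1,-0.002,0,0.099,0,0,0.0045,-1,-0.002,0,0.099,0,0,0.0045,-1,-0.002,0,0.099,0,0,0.0045,-1,-0.002,0,0.099,0,0,0.0045,-1,-0.002,0,0.099,0,0,0.0045,-1,-0.002,0,0.099,0,0,0.0045,-1]
}}

```text
clock: 3.45
eef_pos: [525.3, -283.0, 22.7]
tcp_rot: [3.14, -0.002, 0.534]
contact_force: [0.4, 3.0, 7.5]
opening: 0.601
grasp_force: 31.5
```

```bash
python3 p.py 524,-284,150,30.5 420,0,120,90
```

```text
t 3.45 pos [ 525.3 -283.    22.7] rpy [ 1.7989e+02 -9.0000e-02  3.0610e+01] F [0.4 3.  7.5] op 0.601 gf 31.5
(524.0, -284.0, 150.0, 30.5) -> [-0.0014, 0.0005, -0.1273] [0.0019, -0.0016, 0.002]
(420.0, 0.0, 120.0, 90.0) -> [0.0537, -0.2969, -0.0978] [0.0025, -0.0005, -1.0365]
```

>>> {"op": "send_rows", "data": {
  "targets": [0,0,-0.02,0,0,0,-1,0,0,-0.06,0,0,0,-1,0,0,-0.1,0,0,0,-1,0,0,-0.14,0,0,0,-1,0.053,-0.297,-0.15,0,0,-1.036,-1,0.053,-0.297,-0.15,0,0,-1.036,-1,0.053,-0.297,-0.15,0,0,-1.036,-1,0.053,-0.297,-0.15,0,0,-1.036,-1,0.053,-0.297,-0.15,0,0,-1.036,-1,0.053,-0.297,-0.15,0,0,-1.036,-1,0.053,-0.297,-0.15,0,0,-1.036,-1,0.053,-0.297,-0.15,0,0,-1.036,-1]
}}

```text
clock: 4.45
eef_pos: [415.9, 3.4, 171.4]
tcp_rot: [-3.141, -0.001, 1.542]
contact_force: [0.2, -1.0, -2.0]
opening: 0.594
grasp_force: 32.8
```

```bash
python3 p.py 420,0,12,90
```

```text
t 4.45 pos [415.9   3.4 171.4] rpy [-1.7997e+02 -8.0000e-02  8.8350e+01] F [ 0.2 -1.  -2. ] op 0.594 gf 32.8
(420.0, 0.0, 12.0, 90.0) -> [-0.0035, 0.0043, 0.1594] [-0.0004, -0.0013, -0.0288]
```

>>> {"op": "send_rows", "data": {
  "targets": [-0.0035,0.0043,0.04,0,0,-0.029,-1,-0.0035,0.0043,0.08,0,0,-0.029,-1,-0.0035,0.0043,0.12,0,0,-0.029,-1,-0.0035,0.0043,0.145,0,0,-0.029,-1,-0.0035,0.0043,0.157,0,0,-0.029,-1,-0.0035,0.0043,0.16,0,0,-0.029,-1,-0.0035,0.0043,0.162,0,0,-0.029,-1,-0.0035,0.0043,0.164,0,0,-0.029,-1,-0.0035,0.0043,0.165,0,0,-0.029,-1,-0.0035,0.0043,0.166,0,0,-0.029,-1,-0.0035,0.0043,0.166,0,0,-0.029,-1]
}}

```text
clock: 5.37
eef_pos: [423.4, -3.9, 5.5]
tcp_rot: [3.14, 0.0, 1.563]
contact_force: [-0.2, -0.3, -1.2]
opening: 0.6
grasp_force: 32.8
```

```bash
python3 p.py 420,0,4,90 
```

```text
t 5.37 pos [423.4  -3.9   5.5] rpy [179.91   0.    89.57] F [-0.2 -0.3 -1.2] op 0.6 gf 32.8
(420.0, 0.0, 4.0, 90.0) -> [0.0039, -0.0034, 0.0015] [0.0016, 0.0, -0.0076]
```

>>> {"op": "send_rows", "data": {
  "targets": [0,0,0.0005,0,0,0,-1,0,0,0.001,0,0,0,-1,0,0,0.0015,0,0,0,-1,0,0,0.002,0,0,0,-1,0,0,0.002,0,0,0,-1]
}}

```text
clock: 5.78
eef_pos: [423.2, -3.9, 4.5]
tcp_rot: [3.141, 0.0, 1.564]
contact_force: [-5.5, -0.7, 32.6]
opening: 0.595
grasp_force: 36.7
```

>>> {"op": "send_rows", "data": {
  "targets": [0,0,-0.001,0,0,0,1,0,0,-0.001,0,0,0,1,0,0,-0.001,0,0,0,1,0,0,-0.001,0,0,0,1,0,0,-0.03,0,0,0,1,0,0,-0.07,0,0,0,1,0,0,-0.11,0,0,0,1,0,0,-0.15,0,0,0,1,0,0,-0.18,0,0,0,1]
}}

```text
clock: 6.53
eef_pos: [423.1, -3.9, 185.7]
tcp_rot: [3.14, 0.0, 1.563]
contact_force: [1.9, -0.7, 0.2]
opening: 0.996
grasp_force: 0.0
```

```bash
python3 - <<'E'
from m import *
from rig import cams
t=cams.grab_frame("top");s=cams.grab_frame("side")
cv2.imwrite("pics/top1.png",t["color"])
for f,u in((t,(360,216)),(s,(232,266))): print("lid",*measure(f,mask(f["color"],u,32,"grey"),0,18))
E
python3 p.py 524,-278,180,39.8 524,-278,30,39.8
```

```text
lid [ 525.1 -279.4] [109.2  66.9] 41.6 [132.4  41.6 131.3  41.4]
lid [ 522.6 -276. ] [107.4  66.2] 40.8 [130.8  40.9 131.   40.6]
t 6.63 pos [425.8  -3.9 187.4] rpy [179.51   0.    89.57] F [ 0.5  0.8 -0. ] op 1.0 gf 0.0
(524.0, -278.0, 180.0, 39.8) -> [-0.2733, 0.1002, 0.0083] [0.008, -0.0037, 0.8686]
(524.0, -278.0, 30.0, 39.8) -> [-0.2733, 0.0989, 0.1583] [0.008, -0.0037, 0.8686]
```

View pics/top1.png

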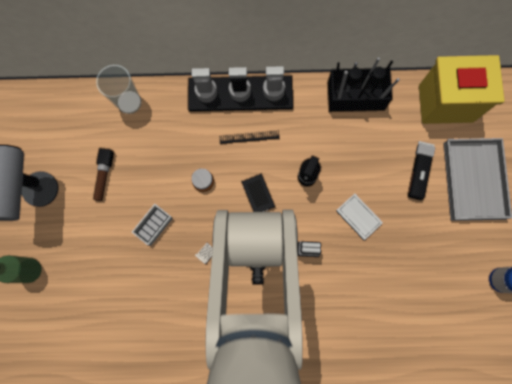

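>>> {"op": "send_rows", "data": {
  "targets": [-0.273,0.1,0.008,0,0,0.844,1,-0.273,0.1,0.008,0,0,0.844,1,-0.273,0.1,0.008,0,0,0.844,1,-0.273,0.1,0.008,0,0,0.844,1,-0.273,0.1,0.008,0,0,0.844,1,-0.273,0.1,0.008,0,0,0.844,1,-0.273,0.1,0.008,0,0,0.844,1,-0.273,0.1,0.04,0,0,0.844,1,-0.273,0.1,0.08,0,0,0.844,1,-0.273,0.1,0.12,0,0,0.844,1,-0.273,0.1,0.14,0,0,0.844,1,-0.273,0.1,0.14,0,0,0.844,1]
}}

```text
clock: 7.63
eef_pos: [516.7, -275.7, 37.0]
tcp_rot: [-3.132, 0.003, 0.719]
contact_force: [-1.1, 0.8, -0.2]
opening: 1.002
grasp_force: 0.0
```

```bash
python3 p.py 524,-278,3,41.2
```

```text
t 7.63 pos [ 516.7 -275.7   37. ] rpy [-179.47    0.2    41.2 ] F [-1.1  0.8 -0.2] op 1.002 gf 0.0
(524.0, -278.0, 3.0, 41.2) -> [0.0041, 0.0069, 0.0339] [-0.0092, 0.0035, -0.0001]
```

>>> {"op": "send_rows", "data": {
  "targets": [0.004,0.007,0,-0.009,0.0035,0,1,0.004,0.007,0,-0.009,0.0035,0,1,0.004,0.007,0.004,-0.009,0.0035,0,1,0.004,0.007,0.004,-0.009,0.0035,0,1]
}}

```text
clock: 7.97
eef_pos: [529.3, -280.6, 40.0]
tcp_rot: [3.13, -0.004, 0.72]
contact_force: [-1.1, 0.6, 1.0]
opening: 0.998
grasp_force: 0.0
```

```bash
python3 p.py 524,-278,2,41.2
```

```text
t 7.97 pos [ 529.3 -280.6   40. ] rpy [179.36  -0.25  41.23] F [-1.1  0.6  1. ] op 0.998 gf 0.0
(524.0, -278.0, 2.0, 41.2) -> [-0.0024, -0.0059, 0.038] [0.0112, -0.0043, 0.0005]
```

>>> {"op": "send_rows", "data": {
  "targets": [0,0,0,0,0,0,1,0,0,0,0,0,0,1,0,0,0,0,0,0,1,0,0,0,0,0,0,1,0,0,0,0,0,0,1,0,0,0,0,0,0,1]
}}

```text
clock: 8.47
eef_pos: [528.3, -280.3, 38.9]
tcp_rot: [3.133, -0.004, 0.719]
contact_force: [0.4, 1.0, -0.1]
opening: 0.998
grasp_force: 0.0
```

```bash
python3 p.py 524,-278,2,41.2
```

```text
t 8.47 pos [ 528.3 -280.3   38.9] rpy [179.48  -0.2   41.21] F [ 0.4  1.  -0.1] op 0.998 gf 0.0
(524.0, -278.0, 2.0, 41.2) -> [-0.0019, -0.0049, 0.0369] [0.0091, -0.0035, 0.0002]
```

>>> {"op": "send_rows", "data": {
  "targets": [-0.002,-0.005,0,0.009,-0.0035,0,1,-0.002,-0.005,0.01,0.009,-0.0035,0,1,-0.002,-0.005,0.02,0.009,-0.0035,0,1,-0.002,-0.005,0.028,0.009,-0.0035,0,1,-0.002,-0.005,0.033,0.009,-0.0035,0,1,-0.002,-0.005,0.036,0.009,-0.0035,0,1,-0.002,-0.005,0.036,0.009,-0.0035,0,1,-0.002,-0.005,0.036,0.009,-0.0035,0,1,-0.002,-0.005,0.036,0.009,-0.0035,0,1]
}}

```text
clock: 9.22
eef_pos: [524.0, -278.1, 3.0]
tcp_rot: [3.141, -0.0, 0.719]
contact_force: [0.4, -0.4, -0.2]
opening: 0.999
grasp_force: 0.0
```

Exactly as commanded. Close.

>>> {"op": "send_rows", "data": {
  "targets": [0,0,0,0,0,0,-1,0,0,0,0,0,0,-1,0,0,0,0,0,0,-1,0,0,0,0,0,0,-1,0,0,0,0,0,0,-1,0,0,0,0,0,0,-1,0,0,0,0,0,0,-1],
  "grip_force": 30
}}

```text
clock: 9.8
eef_pos: [524.1, -278.1, 3.4]
tcp_rot: [3.141, -0.0, 0.719]
contact_force: [-1.4, 0.6, 6.2]
opening: 0.781
grasp_force: 33.8
```

```bash
python3 - <<'E'
from m import *
from rig import cams
t=cams.grab_frame("top");s=cams.grab_frame("side")
for n,f,u in(("t",t,(152,226)),("s",s,(218,152))): print("tin",*measure(f,mask(f["color"],u,32,"grey"),0,34))
cv2.imwrite("pics/s2.png",cv2.resize(s["color"][160:310,160:310],(600,600)))
E
python3 p.py 524,-278,150,41.2
```

```text
tin [512.5 280.5] [96.7 55.4] -38.6 [141.7  50.9 141.4  51.4]
tin [473.5 275.3] [190.6  98.1] -80.3 [99.8  5.6 99.5 13.7]
t 9.9 pos [ 524.1 -278.1    3.4] rpy [ 1.7996e+02 -2.0000e-02  4.1210e+01] F [-1.1  0.5  5.2] op 0.789 gf 33.8
(524.0, -278.0, 150.0, 41.2) -> [0.0001, -0.0001, -0.1466] [0.0007, -0.0003, 0.0002]
```

View pics/s2.png

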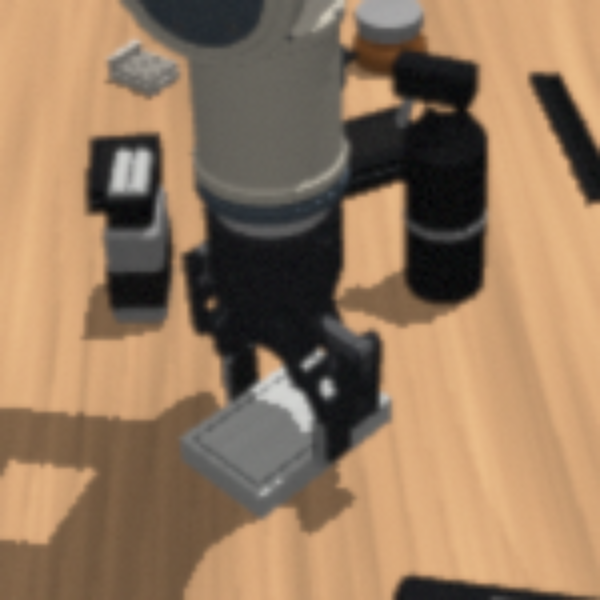

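>>> {"op": "send_rows", "data": {
  "targets": [0,0,-0.01,0,0,0,-1,0,0,-0.03,0,0,0,-1,0,0,-0.06,0,0,0,-1,0,0,-0.09,0,0,0,-1,0,0,-0.12,0,0,0,-1,0,0,-0.15,0,0,0,-1,0,0,-0.175,0,0,0,-1,0,0,-0.19,0,0,0,-1,0,0,-0.19,0,0,0,-1,0,0,-0.19,0,0,0,-1]
}}

```text
clock: 10.73
eef_pos: [524.1, -278.1, 193.7]
tcp_rot: [3.14, -0.001, 0.719]
contact_force: [-0.2, 0.7, -1.5]
opening: 0.784
grasp_force: 34.7
```

```bash
python3 p.py 511,281,190,141.5
```

```text
t 10.73 pos [ 524.1 -278.1  193.7] rpy [ 1.799e+02 -4.000e-02  4.122e+01] F [-0.2  0.7 -1.5] op 0.784 gf 34.7
(511.0, 281.0, 190.0, 141.5) -> [0.3586, -0.4292, 0.0032] [0.0019, 0.0011, -1.7503]
```

>>> {"op": "send_rows", "data": {
  "targets": [0.011,-0.013,0,0,0,-0.05,-1,0.03,-0.036,0,0,0,-0.15,-1,0.055,-0.066,0,0,0,-0.27,-1,0.08,-0.096,0,0,0,-0.39,-1,0.105,-0.126,0,0,0,-0.51,-1,0.13,-0.156,0,0,0,-0.63,-1,0.155,-0.186,0,0,0,-0.75,-1,0.175,-0.21,0,0,0,-0.85,-1,0.19,-0.228,0,0,0,-0.93,-1,0.205,-0.245,0,0,0,-1,-1,0.215,-0.2575,0,0,0,-1.05,-1,0.215,-0.2575,0,0,0,-1.05,-1]
}}

```text
clock: 11.73
eef_pos: [514.6, 59.8, 191.1]
tcp_rot: [-3.139, -0.001, 1.774]
contact_force: [-0.5, -0.4, -0.8]
opening: 0.785
grasp_force: 34.7
```

>>> {"op": "send_rows", "data": {
  "targets": [0.02,0.0036,0,0,0,-0.07,-1,0.05,0.009,0,0,0,-0.17,-1,0.085,0.015,0.01,0,0,-0.28,-1,0.12,0.021,0.03,0,0,-0.4,-1,0.15,0.027,0.05,0,0,-0.5,-1,0.18,0.032,0.07,0,0,-0.59,-1,0.205,0.0364,0.09,0,0,-0.66,-1,0.22,0.039,0.1,0,0,-0.7,-1,0.22,0.039,0.1,0,0,-0.7,-1,0.22,0.039,0.1,0,0,-0.7,-1,0.22,0.039,0.1,0,0,-0.7,-1,0.22,0.039,0.1,0,0,-0.7,-1]
}}

```text
clock: 12.73
eef_pos: [511.3, 279.6, 93.5]
tcp_rot: [3.141, 0.001, 2.467]
contact_force: [0.4, 0.3, -0.5]
opening: 0.784
grasp_force: 34.7
```

```bash
python3 - <<'E'
from m import *
from rig import cams
s=cams.grab_frame("side");t=cams.grab_frame("top")
h=[cv2.resize(f["color"][y-30:y+30,x-30:x+30],(400,400),interpolation=cv2.INTER_CUBIC) for f,x,y in((t,152,226),(s,218,140))]
cv2.imwrite("pics/p3.png",np.hstack(h))
E
python3 p.py 511,281,50,141.5
```

```text
t 12.83 pos [511.4 279.8  93.7] rpy [1.7994e+02 4.0000e-02 1.4137e+02] F [-0.6 -0.  -1.8] op 0.786 gf 34.7
(511.0, 281.0, 50.0, 141.5) -> [0.0011, 0.0006, 0.0437] [0.0011, 0.0006, -0.0024]
```

View pics/p3.png

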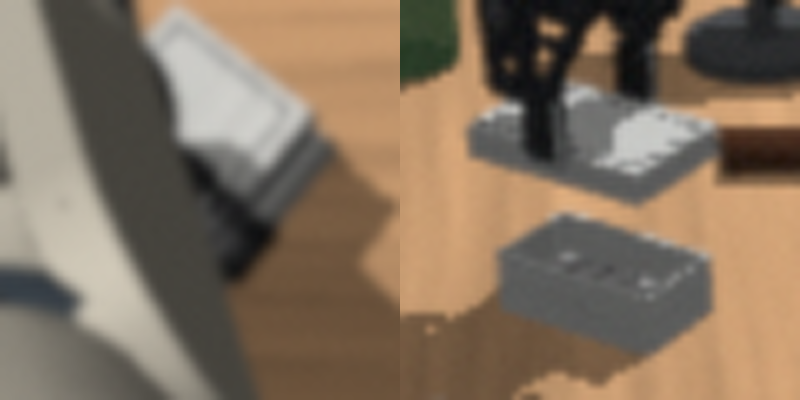

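```bash
python3 - <<'E'
from m import *
from rig import cams
s=cams.grab_frame("side")
def box(c,yaw,L,W,z):
    a=np.radians(yaw);u=np.array([np.cos(a),np.sin(a)]);v=np.array([-u[1],u[0]])
    return np.array([[*(np.array(c)+i*L/2*u+j*W/2*v),z] for i,j in((1,1),(1,-1),(-1,-1),(-1,1))])
pr=lambda b:((proj(s,b)+.5-[188,110])*400/60+[400,0]).round(0).tolist()
print("tin rim",pr(box((511,281),141.5,97,57,34)))
print("tin bot",pr(box((511,281),141.5,97,57,0)))
z=93.7-3.4
print("lid bot",pr(box((511.4,279.8),141.4,108,68,z)));print("lid top",pr(box((511.4,279.8),141.4,108,68,z+18)))
E
```

```text
tin rim [[497.0, 253.0], [564.0, 210.0], [713.0, 254.0], [648.0, 300.0]]
tin bot [[503.0, 310.0], [568.0, 266.0], [715.0, 311.0], [652.0, 358.0]]
lid bot [[474.0, 157.0], [556.0, 108.0], [725.0, 155.0], [646.0, 208.0]]
lid top [[471.0, 125.0], [553.0, 77.0], [724.0, 123.0], [644.0, 175.0]]
```

```bash
cat > e.py <<'E'
from m import *
def box(c,yaw,L,W,z):
    a=np.radians(yaw);u=np.array([np.cos(a),np.sin(a)]);v=np.array([-u[1],u[0]])
    return np.array([[*(np.array(c)+i*L/2*u+j*W/2*v),z] for i,j in((1,1),(1,-1),(-1,-1),(-1,1))])
def edge(f,ratio,A,B,lo=.2,hi=.8,half=4,pol=None):
    """offset (mm, + = outwards) of the strongest step of `ratio` near the line A-B (world, one height), scanned along its horizontal normal"""
    c=(A+B)/2;t=(B-A)/np.linalg.norm(B-A);n=np.cross(t,[0,0,1]);
    d=np.arange(-half*2.4,half*2.4,.2);S=np.linspace(lo,hi,40)*np.linalg.norm(B-A)
    P=(A+S[:,None,None]*t+d[None,:,None]*n).reshape(-1,3);q=proj(f,P).astype(np.float32)
    v=cv2.remap(ratio.astype(np.float32),q[:,0].reshape(40,-1),q[:,1].reshape(40,-1),cv2.INTER_LINEAR)
    v=cv2.GaussianBlur(v,(9,1),0);g=np.gradient(v,axis=1)
    if pol: g=g*pol
    k=np.argmax(g if pol else abs(g),axis=1);x=d[k]
    fit=np.polyfit(S,x,1);return np.median(x).round(2),x.std().round(2),np.degrees(np.arctan(fit[0])).round(1)
def ratio(f):
    B,G,Rr=cv2.split(f["color"].astype(float));return (Rr-B)/(Rr+20)
def gray(f): return cv2.cvtColor(f["color"],cv2.COLOR_BGR2GRAY).astype(float)
E
python3 - <<'E'
from e import *
from rig import cams,r
s=cams.grab_frame("side");q=ratio(s);p=r.sense()["eef_pos"];print(p)
N=["+u","-v","-u","+v"]
for nm,b in(("tin bot",box((511,281),141.5,97,57,0)),("tin rim",box((511,281),141.5,97,57,34)),("lid bot",box(p[:2],141.4,108,68,p[2]-3.4)),("lid top",box(p[:2],141.4,108,68,p[2]+14.6))):
    for i in range(4): print(nm,N[i],edge(s,q,b[i],b[(i+1)%4]))
E
```

```text
[511.24595477 280.13275761  93.52846346]
tin bot +u (np.float64(-0.6), np.float64(4.69), np.float64(10.3))
tin bot -v (np.float64(-3.7), np.float64(4.02), np.float64(5.3))
tin bot -u (np.float64(2.8), np.float64(0.84), np.float64(0.3))
tin bot +v (np.float64(-0.6), np.float64(1.21), np.float64(-1.5))
tin rim +u (np.float64(1.0), np.float64(1.1), np.float64(-0.4))
tin rim -v (np.float64(1.2), np.float64(1.65), np.float64(-1.0))
tin rim -u (np.float64(-2.0), np.float64(6.38), np.float64(24.7))
tin rim +v (np.float64(-3.3), np.float64(5.21), np.float64(9.6))
lid bot +u (np.float64(6.6), np.float64(6.96), np.float64(24.8))
lid bot -v (np.float64(0.8), np.float64(5.42), np.float64(-3.1))
lid bot -u (np.float64(5.4), np.float64(0.81), np.float64(0.4))
lid bot +v (np.float64(1.5), np.float64(1.33), np.float64(0.7))
lid top +u (np.float64(-4.2), np.float64(3.76), np.float64(-2.0))
lid top -v (np.float64(-0.5), np.float64(4.19), np.float64(-0.3))
lid top -u (np.float64(-8.8), np.float64(2.49), np.float64(-3.6))
lid top +v (np.float64(-0.9), np.float64(5.87), np.float64(5.7))
```

>>> {"op": "send_rows", "data": {
  "targets": [0.0,0,0.01,0,0,0,-1,0.0005,0.0005,0.025,0,0,-0.002,-1,0.0005,0.0005,0.04,0,0,-0.002,-1,0.0005,0.0005,0.047,0,0,-0.002,-1,0.0005,0.0005,0.05,0,0,-0.002,-1,0.0005,0.0005,0.05,0,0,-0.002,-1,0.0005,0.0005,0.05,0,0,-0.002,-1]
}}

```text
clock: 13.52
eef_pos: [510.9, 281.5, 43.0]
tcp_rot: [3.141, 0.0, 2.471]
contact_force: [-0.5, 0.7, -0.5]
opening: 0.78
grasp_force: 34.7
```

```bash
python3 - <<'E'
from e import *
from rig import cams,r
s=cams.grab_frame("side");t=cams.grab_frame("top");p=r.sense()["eef_pos"];print(p,np.degrees(r.sense()["tcp_rot"]))
N=["+u","-v","-u","+v"]
for fn,f in(("side",s),("top",t)):
  q=ratio(f)
  for nm,b in(("tin bot",box((511,281),141.5,97,57,0)),("lid bot",box(p[:2],141.4,108,68,p[2]-3.4)),("lid top",box(p[:2],141.4,108,68,p[2]+14.6))):
    for i in range(4):
        e=edge(f,q,b[i],b[(i+1)%4])
        if e[1]<2.5: print(fn,nm,N[i],*e)
h=[cv2.resize(f["color"][y-30:y+30,x-30:x+30],(400,400),interpolation=cv2.INTER_CUBIC) for f,x,y in((t,152,226),(s,218,140))]
cv2.imwrite("pics/p4.png",np.hstack(h))
E
python3 p.py 511,281,40,141.5
```

```text
[511.17288974 281.71524099  43.44462055] [1.79937953e+02 2.50708815e-02 1.41591357e+02]
side tin bot -u 2.8 0.88 1.3
side tin bot +v -0.7 1.24 -0.3
side lid top -u -8.5 1.67 1.5
top tin bot -u -5.6 0.41 0.5
top lid bot -u -0.4 0.42 -0.1
top lid top -u -0.7 0.44 -0.5
t 13.62 pos [511.2 281.7  43.4] rpy [1.7994e+02 3.0000e-02 1.4159e+02] F [-0.2 -1.2 -0.5] op 0.783 gf 34.7
(511.0, 281.0, 40.0, 141.5) -> [-0.0003, -0.0007, 0.0034] [0.0011, 0.0004, 0.0016]
```

View pics/p4.png

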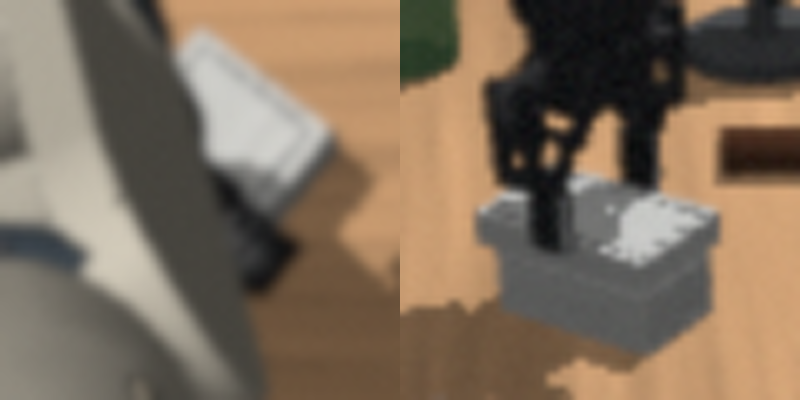

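>>> {"op": "send_rows", "data": {
  "targets": [-0.002,-0.0012,0,0,0,0,-1,-0.002,-0.0012,0,0,0,0,-1,-0.002,-0.0012,0.003,0,0,0,-1,-0.002,-0.0012,0.006,0,0,0,-1,-0.002,-0.0012,0.008,0,0,0,-1,-0.002,-0.0012,0.01,0,0,0,-1,-0.002,-0.0012,0.011,0,0,0,-1,-0.002,-0.0012,0.011,0,0,0,-1]
}}

```text
clock: 14.28
eef_pos: [511.2, 279.1, 31.3]
tcp_rot: [-3.141, -0.0, 2.471]
contact_force: [-0.4, -0.6, -1.8]
opening: 0.785
grasp_force: 34.7
```

>>> {"op": "send_rows", "data": {
  "targets": [0,0,0.001,0,0,0,-1,0,0,0.002,0,0,0,-1,0,0,0.003,0,0,0,-1,0,0,0.004,0,0,0,-1,0,0,0.005,0,0,0,-1,0,0,0.006,0,0,0,-1,0,0,0.007,0,0,0,-1,0,0,0.007,0,0,0,-1,0,0,0.007,0,0,0,-1]
}}

```text
clock: 15.03
eef_pos: [511.5, 279.2, 24.7]
tcp_rot: [-3.141, -0.0, 2.471]
contact_force: [-0.6, 0.3, -1.4]
opening: 0.784
grasp_force: 34.7
```

>>> {"op": "send_rows", "data": {
  "targets": [0,0,0.0005,0,0,0,-1,0,0,0.001,0,0,0,-1,0,0,0.0015,0,0,0,-1,0,0,0.0015,0,0,0,-1]
}}

```text
clock: 15.37
eef_pos: [511.4, 279.2, 23.2]
tcp_rot: [-3.141, -0.0, 2.471]
contact_force: [-0.3, -0.4, -1.2]
opening: 0.785
grasp_force: 34.7
```

>>> {"op": "send_rows", "data": {
  "targets": [0,0,0.0003,0,0,0,-1,0,0,0.0006,0,0,0,-1,0,0,0.0006,0,0,0,-1]
}}

```text
clock: 15.62
eef_pos: [511.4, 279.2, 22.6]
tcp_rot: [-3.142, -0.0, 2.471]
contact_force: [0.2, 0.8, -0.7]
opening: 0.787
grasp_force: 34.7
```

>>> {"op": "send_rows", "data": {
  "targets": [0,0,0.0003,0,0,0,-1,0,0,0.0006,0,0,0,-1,0,0,0.0006,0,0,0,-1]
}}

```text
clock: 15.87
eef_pos: [511.5, 279.3, 22.4]
tcp_rot: [3.141, 0.0, 2.471]
contact_force: [-2.5, -0.7, 3.6]
opening: 0.787
grasp_force: 35.2
```

>>> {"op": "send_rows", "data": {
  "targets": [0,0,0,0,0,0,0.85,0,0,0,0,0,0,1,0,0,0,0,0,0,1,0,0,0,0,0,0,1,0,0,-0.01,0,0,0,1,0,0,-0.03,0,0,0,1,0,0,-0.06,0,0,0,1,0,0,-0.09,0,0,0,1,0,0,-0.12,0,0,0,1,0,0,-0.15,0,0,0,1,0,0,-0.15,0,0,0,1,0,0,-0.15,0,0,0,1]
}}

```text
clock: 16.87
eef_pos: [512.7, 279.9, 174.7]
tcp_rot: [3.137, 0.002, 2.471]
contact_force: [-0.8, 0.5, -0.4]
opening: 1.0
grasp_force: 0.0
```

```bash
python3 p.py 590,-6,150,201
```

```text
t 16.87 pos [512.7 279.9 174.7] rpy [1.7976e+02 1.0000e-01 1.4160e+02] F [-0.8  0.5 -0.4] op 1.0 gf 0.0
(590.0, -6.0, 150.0, 201.0) -> [-0.2382, -0.1761, 0.0244] [0.0029, 0.0038, -1.0368]
```

>>> {"op": "send_rows", "data": {
  "targets": [-0.012,-0.009,0,0,0,-0.05,1,-0.036,-0.026,0,0,0,-0.15,1,-0.064,-0.047,0,0,0,-0.27,1,-0.095,-0.07,0,0,0,-0.39,1,-0.125,-0.092,0,0,0,-0.51,1,-0.155,-0.115,0.01,0,0,-0.63,1,-0.185,-0.137,0.02,0,0,-0.75,1,-0.21,-0.155,0.03,0,0,-0.87,1,-0.226,-0.167,0.04,0,0,-0.96,1,-0.238,-0.176,0.05,0,0,-1.037,1,-0.238,-0.176,0.05,0,0,-1.037,1,-0.238,-0.176,0.05,0,0,-1.037,1]
}}

```text
clock: 17.87
eef_pos: [587.4, -7.0, 120.6]
tcp_rot: [3.14, -0.003, -2.778]
contact_force: [0.3, 0.3, -0.4]
opening: 0.998
grasp_force: 0.0
```

>>> {"op": "send_rows", "data": {
  "targets": [0,0,0.02,0,0,0,1,0,0,0.04,0,0,0,1,0,0,0.055,0,0,0,1,0,0,0.065,0,0,0,1,0,0,0.065,0,0,0,1,0,0,0.065,0,0,0,1,0,0,0.065,0,0,0,1]
}}

```text
clock: 18.45
eef_pos: [589.2, -6.0, 58.0]
tcp_rot: [-3.141, 0.001, -2.775]
contact_force: [-0.1, 0.2, 0.6]
opening: 1.002
grasp_force: 0.0
```

```bash
python3 - <<'E'
from e import *
from rig import cams,r
s=cams.grab_frame("side");t=cams.grab_frame("top")
for n,f,u in(("t",t,(152,226)),("s",s,(218,146))): print("lid+tin",*measure(f,mask(f["color"],u,32,"grey"),0,37))
q={"side":(s,ratio(s)),"top":(t,ratio(t))};N=["+u","-v","-u","+v"]
for fn,(f,g) in q.items():
  for nm,b in(("tinbot",box((512,280),141.5,97,57,0)),("lidtop",box((512,280),141.5,108,68,37)),("lidbot",box((512,280),141.5,108,68,19))):
    for i in range(4):
        e=edge(f,g,b[i],b[(i+1)%4])
        if e[1]<1.8: print(fn,nm,N[i],*e)
h=[cv2.resize(f["color"][y-30:y+30,x-30:x+30],(400,400),interpolation=cv2.INTER_CUBIC) for f,x,y in((t,152,226),(s,218,146))]
cv2.imwrite("pics/p5.png",np.hstack(h))
E
python3 p.py 590,-6,3,201
```

```text
lid+tin [512.4 280.8] [108.4  63.6] -38.4 [141.6  51.5 141.7  51.6]
t 18.55 pos [589.4  -6.3  58.2] rpy [-1.7997e+02  9.0000e-02 -1.5899e+02] F [ 0.7 -0.5  0.2] op 0.997 gf 0.0
(590.0, -6.0, 3.0, 201.0) -> [-0.0006, 0.0001, 0.0552] [-0.0006, 0.0015, 0.0001]Traceback (most recent call last):
  File "<stdin>", line 4, in <module>
  File "m.py", line 26, in measure
    vx,vy,px,py=cv2.fitLine(P.astype(np.float32),cv2.DIST_HUBER,0,.01,.01).ravel()
                ~~~~~~~~~~~^^^^^^^^^^^^^^^^^^^^^^^^^^^^^^^^^^^^^^^^^^^^^^^
cv2.error: OpenCV(4.12.0) /io/opencv/modules/imgproc/src/linefit.cpp:50: error: (-215:Assertion failed) count > 0 in function 'fitLine2D_wods'
```

>>> {"op": "send_rows", "data": {
  "targets": [-0.0006,0,0.015,0,0,0,1,-0.0006,0,0.03,0,0,0,1,-0.0006,0,0.042,0,0,0,1,-0.0006,0,0.05,0,0,0,1,-0.0006,0,0.053,0,0,0,1,-0.0006,0,0.053,0,0,0,1,-0.0006,0,0.053,0,0,0,-1,-0.0006,0,0.053,0,0,0,-1,-0.0006,0,0.053,0,0,0,-1,-0.0006,0,0.053,0,0,0,-1,-0.0006,0,0.053,0,0,0,-1,-0.0006,0,0.053,0,0,0,-1]
}}

```text
clock: 19.55
eef_pos: [589.8, -6.3, 4.9]
tcp_rot: [-3.141, 0.001, -2.775]
contact_force: [-1.6, -0.1, 6.9]
opening: 0.718
grasp_force: 33.7
```

```bash
python3 - <<'E'
from e import *
from rig import cams,r
s=cams.grab_frame("side");t=cams.grab_frame("top")
q={"side":(s,ratio(s)),"top":(t,ratio(t))};N=["+u","-v","-u","+v"]
print("top",*measure(t,mask(t["color"],(152,226),32,"grey"),19,37))
for fn,(f,g) in q.items():
  for nm,b in(("tinbot",box((512,280),141.5,97,57,0)),("lidtop",box((512,280),141.5,108,68,37)),("lidbot",box((512,280),141.5,108,68,19))):
    for i in range(4):
        e=edge(f,g,b[i],b[(i+1)%4])
        if e[1]<1.8: print(fn,nm,N[i],*e)
E
python3 p.py 590,-6,200,201
```

```text
top [511.1 279.1] [108.5  67.9] -38.4 [141.5  51.4 141.7  51.7]
side tinbot +v -0.0 1.11 -0.8
side lidtop +u -2.2 1.2 2.8
top tinbot +u -8.8 0.18 0.1
top tinbot -v -8.8 0.13 -0.0
top tinbot -u -6.4 0.42 0.4
top tinbot +v -2.6 0.35 0.3
top lidtop +u -1.0 0.47 -0.0
top lidtop -v 0.6 0.43 0.0
top lidtop -u -0.8 0.44 -0.4
top lidtop +v -5.6 0.36 0.3
top lidbot +u -2.6 0.4 -0.2
top lidbot -v -4.4 0.41 -0.5
top lidbot -u -0.8 0.41 0.5
top lidbot +v -1.4 0.4 0.2
t 19.65 pos [589.7  -6.3   4.9] rpy [-1.7998e+02  6.0000e-02 -1.5900e+02] F [-0.9  0.8  6.4] op 0.719 gf 33.7
(590.0, -6.0, 200.0, 201.0) -> [-0.0006, 0.0001, -0.1951] [-0.0004, 0.0011, 0.0001]
```

>>> {"op": "send_rows", "data": {
  "targets": [0,0,-0.01,0,0,0,-1,0,0,-0.03,0,0,0,-1,0,0,-0.06,0,0,0,-1,0,0,-0.09,0,0,0,-1,0,0,-0.12,0,0,0,-1,0,0,-0.14,0,0,0,-1,0,0,-0.15,0,0,0,-1,0,0,-0.15,0,0,0,-1]
}}

```text
clock: 20.32
eef_pos: [590.5, -6.3, 156.7]
tcp_rot: [-3.14, 0.004, -2.775]
contact_force: [1.2, -0.2, -2.0]
opening: 0.718
grasp_force: 33.9
```

>>> {"op": "send_rows", "data": {
  "targets": [-0.001,0.015,0,0,0,0.05,-1,-0.004,0.044,0,0,0,0.15,-1,-0.008,0.08,0,0,0,0.27,-1,-0.011,0.117,0,0,0,0.39,-1,-0.015,0.155,0,0,0,0.51,-1,-0.019,0.192,0,0,0,0.63,-1,-0.022,0.23,0,0,0,0.75,-1,-0.025,0.26,0,0,0,0.87,-1,-0.027,0.28,0.02,0,0,0.96,-1,-0.0285,0.295,0.04,0,0,1.036,-1,-0.0285,0.295,0.055,0,0,1.036,-1,-0.0285,0.295,0.06,0,0,1.036,-1]
}}

```text
clock: 21.32
eef_pos: [507.2, 279.0, 90.1]
tcp_rot: [-3.136, -0.002, 2.474]
contact_force: [-0.7, -0.6, -1.4]
opening: 0.72
grasp_force: 33.8
```

>>> {"op": "send_rows", "data": {
  "targets": [0,0,0.01,0,0,0,-1,0,0,0.02,0,0,0,-1,0,0,0.03,0,0,0,-1,0,0,0.04,0,0,0,-1,0,0,0.04,0,0,0,-1,0,0,0.04,0,0,0,-1,0,0,0.04,0,0,0,-1,0,0,0.04,0,0,0,-1]
}}

```text
clock: 21.98
eef_pos: [510.6, 279.5, 54.7]
tcp_rot: [3.141, 0.0, 2.472]
contact_force: [-0.7, 0.9, -1.6]
opening: 0.715
grasp_force: 33.8
```

```bash
python3 p.py 510.8,279.5,43.5,141.6
```

```text
t 21.98 pos [510.6 279.5  54.7] rpy [1.7994e+02 2.0000e-02 1.4164e+02] F [-0.7  0.9 -1.6] op 0.715 gf 33.8
(510.8, 279.5, 43.5, 141.6) -> [-0.0001, 0.0001, 0.0112] [0.0011, 0.0004, 0.0007]
```

>>> {"op": "send_rows", "data": {
  "targets": [0,0,0.003,0,0,0,-1,0,0,0.006,0,0,0,-1,0,0,0.009,0,0,0,-1,0,0,0.0105,0,0,0,-1,0,0,0.0115,0,0,0,-1,0,0,0.0115,0,0,0,-1,0,0,0.0115,0,0,0,-1]
}}

```text
clock: 22.57
eef_pos: [510.0, 279.3, 42.5]
tcp_rot: [-3.141, -0.0, 2.472]
contact_force: [-0.5, -0.5, -2.4]
opening: 0.716
grasp_force: 33.8
```

>>> {"op": "send_rows", "data": {
  "targets": [0,0,0.0003,0,0,0,-1,0,0,0.0006,0,0,0,-1,0,0,0.0008,0,0,0,-1,0,0,0.0008,0,0,0,-1]
}}

```text
clock: 22.9
eef_pos: [510.1, 279.3, 41.9]
tcp_rot: [3.141, 0.0, 2.472]
contact_force: [-0.1, 0.1, -2.2]
opening: 0.718
grasp_force: 33.9
```

>>> {"op": "send_rows", "data": {
  "targets": [0,0,0.0003,0,0,0,-1,0,0,0.0006,0,0,0,-1,0,0,0.0006,0,0,0,-1]
}}

```text
clock: 23.15
eef_pos: [510.1, 279.4, 41.8]
tcp_rot: [3.141, 0.0, 2.472]
contact_force: [-2.0, -0.6, 7.1]
opening: 0.713
grasp_force: 34.9
```

Contact at the expected height. Release and retreat to the short case side.

>>> {"op": "send_rows", "data": {
  "targets": [0,0,0,0,0,0,0.85,0,0,0,0,0,0,1,0,0,0,0,0,0,1,0,0,0,0,0,0,1,0,0,-0.01,0,0,0,1,0,0,-0.03,0,0,0,1,0,0,-0.06,0,0,0,1,0,0,-0.09,0,0,0,1,0,0,-0.12,0,0,0,1,0,0,-0.12,0,0,0,1,0,0,-0.12,0,0,0,1]
}}

```text
clock: 24.07
eef_pos: [511.2, 279.9, 163.7]
tcp_rot: [3.138, 0.002, 2.472]
contact_force: [-0.5, -0.5, -0.1]
opening: 0.997
grasp_force: 0.0
```

```bash
python3 p.py 423,-4,140,89.6
```

```text
t 24.07 pos [511.2 279.9 163.7] rpy [1.7977e+02 1.0000e-01 1.4165e+02] F [-0.5 -0.5 -0.1] op 0.997 gf 0.0
(423.0, -4.0, 140.0, 89.6) -> [-0.1069, -0.2775, 0.0228] [0.0046, -0.0002, 0.9085]
```

```bash
python3 - <<'E'
from e import *
from rig import cams,r
s=cams.grab_frame("side");t=cams.grab_frame("top")
u=proj(t,[[423,-4,10]])[0];us=proj(s,[[423,-4,10]])[0];print(u,us)
for f,c in((t,u),(s,us)):
    try: print("short",*measure(f,mask(f["color"],c.round(),24,"black"),0,20))
    except Exception as e: print(e)
E
```

```text
[257.94492828 256.0731089 ] [191.53806713 202.66475841]
short [422.4  -5.7] [67.4 49.6] -89.7 [ 90.2   1.2  90.5 179.2]
short [422.2 -36.4] [128.7  49.1] -85.9 [ 99.1 173.3  90.8   0.5]
```

>>> {"op": "send_rows", "data": {
  "targets": [-0.005,-0.014,0,0,0,0.045,1,-0.016,-0.042,0,0,0,0.135,1,-0.029,-0.075,0,0,0,0.245,1,-0.043,-0.111,0,0,0,0.36,1,-0.057,-0.147,0,0,0,0.48,1,-0.07,-0.182,0,0,0,0.6,1,-0.083,-0.215,0.01,0,0,0.7,1,-0.094,-0.245,0.02,0,0,0.8,1,-0.102,-0.265,0.03,0,0,0.87,1,-0.107,-0.2775,0.04,0,0,0.9085,1,-0.107,-0.2775,0.05,0,0,0.9085,1,-0.107,-0.2775,0.06,0,0,0.9085,1]
}}

```text
clock: 25.17
eef_pos: [420.3, -5.6, 99.7]
tcp_rot: [-3.139, 0.0, 1.562]
contact_force: [0.4, -0.3, 0.0]
opening: 1.006
grasp_force: 0.0
```

>>> {"op": "send_rows", "data": {
  "targets": [0,0,0.015,0,0,0,1,0,0,0.03,0,0,0,1,0,0,0.04,0,0,0,1,0,0,0.04,0,0,0,1,0,0,0.04,0,0,0,1,0,0,0.04,0,0,0,1,0,0,0.04,0,0,0,1]
}}

```text
clock: 25.75
eef_pos: [422.0, -4.7, 61.5]
tcp_rot: [3.141, 0.0, 1.564]
contact_force: [-0.3, -0.7, 0.5]
opening: 0.996
grasp_force: 0.0
```

```bash
python3 - <<'E'
from e import *
from rig import cams,r
s=cams.grab_frame("side");t=cams.grab_frame("top")
c=proj(t,[[511,279,61]])[0].round();print(c)
print("long top",*measure(t,mask(t["color"],c,22,"black"),37,61))
print("lid top",*measure(t,mask(t["color"],(152,226),32,"grey"),19,37))
N=["+u","-v","-u","+v"]
for fn,f in(("side",s),("top",t)):
  g=gray(f)
  for nm,b in(("longbot",box((511,279),141.5,100,62,37)),):
    for i in range(4):
        e=edge(f,g,b[i],b[(i+1)%4],half=2)
        print(fn,nm,N[i],*e)
h=[cv2.resize(f["color"][y-30:y+30,x-30:x+30],(400,400),interpolation=cv2.INTER_CUBIC) for f,x,y in((t,152,222),(s,218,140))]
cv2.imwrite("pics/p5.png",np.hstack(h))
E
python3 p.py 423,-4,4.5,89.6
```

```text
[149. 223.]
long top [509.5 273.5] [96.1 65.3] -37.5 [143.6  52.  141.8  52.1]
lid top [510.  279.4] [105.9  65.7] -38.5 [141.7  50.8 141.7  51.2]
side longbot +u 1.0 2.44 2.2
side longbot -v -0.4 2.41 -2.1
side longbot -u 2.8 0.9 0.0
side longbot +v 1.0 1.64 -0.2
top longbot +u 1.7 0.45 0.7
top longbot -v -3.8 0.21 -0.2
top longbot -u -1.1 0.41 -0.1
top longbot +v 1.4 0.42 -0.1
t 25.85 pos [422.2  -4.7  61.7] rpy [179.94   0.    89.6 ] F [-0.4  0.4  0.3] op 0.997 gf 0.0
(423.0, -4.0, 4.5, 89.6) -> [0.0007, 0.0008, 0.0572] [0.001, 0.0, -0.0]
```

View pics/p5.png

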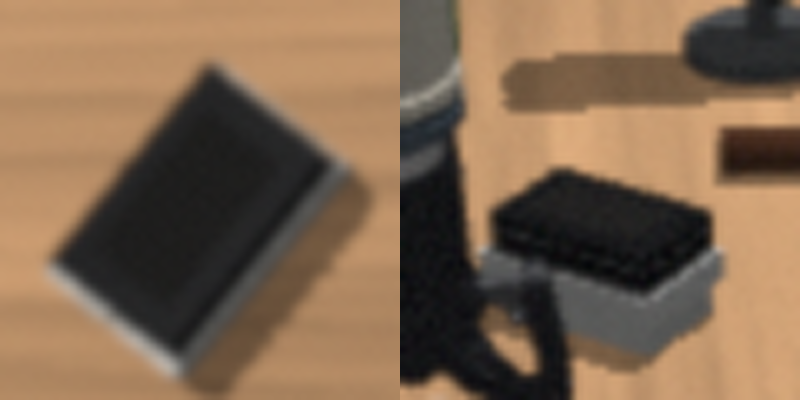

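>>> {"op": "send_rows", "data": {
  "targets": [-0.0008,0.0008,0.015,0,0,0,1,-0.0008,0.0008,0.03,0,0,0,1,-0.0008,0.0008,0.043,0,0,0,1,-0.0008,0.0008,0.053,0,0,0,1,-0.0008,0.0008,0.056,0,0,0,1,-0.0008,0.0008,0.056,0,0,0,1,-0.0008,0.0008,0.056,0,0,0,-1,-0.0008,0.0008,0.056,0,0,0,-1,-0.0008,0.0008,0.056,0,0,0,-1,-0.0008,0.0008,0.056,0,0,0,-1,-0.0008,0.0008,0.056,0,0,0,-1,-0.0008,0.0008,0.056,0,0,0,-1]
}}

```text
clock: 26.85
eef_pos: [423.2, -5.5, 5.9]
tcp_rot: [3.14, 0.0, 1.564]
contact_force: [0.0, 0.6, 5.3]
opening: 0.599
grasp_force: 30.4
```

```bash
python3 p.py 511,279.2,155,141.6
```

```text
t 26.85 pos [423.2  -5.5   5.9] rpy [179.92   0.    89.61] F [0.  0.6 5.3] op 0.599 gf 30.4
(511.0, 279.2, 155.0, 141.6) -> [0.2853, 0.0861, -0.149] [0.0012, 0.0007, -0.9074]
```

>>> {"op": "send_rows", "data": {
  "targets": [0,0,-0.01,0,0,0,-1,0,0,-0.03,0,0,0,-1,0,0,-0.06,0,0,0,-1,0,0,-0.09,0,0,0,-1,0,0,-0.12,0,0,0,-1,0,0,-0.14,0,0,0,-1,0,0,-0.15,0,0,0,-1,0,0,-0.15,0,0,0,-1]
}}

```text
clock: 27.52
eef_pos: [424.2, -5.5, 157.9]
tcp_rot: [3.136, 0.0, 1.564]
contact_force: [0.3, 0.7, -0.5]
opening: 0.6
grasp_force: 32.9
```

>>> {"op": "send_rows", "data": {
  "targets": [0.015,0.0045,0,0,0,-0.045,-1,0.043,0.013,0,0,0,-0.135,-1,0.077,0.0233,0,0,0,-0.245,-1,0.114,0.0345,0,0,0,-0.36,-1,0.151,0.0457,0,0,0,-0.48,-1,0.188,0.057,0,0,0,-0.6,-1,0.22,0.0665,0,0,0,-0.7,-1,0.251,0.076,0,0,0,-0.8,-1,0.273,0.0826,0,0,0,-0.87,-1,0.285,0.0862,0,0,0,-0.9074,-1,0.285,0.0862,0.015,0,0,-0.9074,-1,0.285,0.0862,0.03,0,0,-0.9074,-1]
}}

```text
clock: 28.52
eef_pos: [510.9, 279.5, 124.5]
tcp_rot: [3.141, 0.0, 2.472]
contact_force: [-0.3, 0.2, -1.6]
opening: 0.599
grasp_force: 32.9
```

>>> {"op": "send_rows", "data": {
  "targets": [0,0,0.015,0,0,0,-1,0,0,0.03,0,0,0,-1,0,0,0.04,0,0,0,-1,0,0,0.045,0,0,0,-1,0,0,0.045,0,0,0,-1,0,0,0.045,0,0,0,-1,0,0,0.045,0,0,0,-1,0,0,0.045,0,0,0,-1]
}}

```text
clock: 29.18
eef_pos: [511.3, 279.1, 81.0]
tcp_rot: [3.14, 0.001, 2.471]
contact_force: [-0.8, -0.0, -1.4]
opening: 0.594
grasp_force: 32.9
```

```bash
python3 p.py 511.4,278.9,68.5,141.6
```

```text
t 29.18 pos [511.3 279.1  81. ] rpy [1.7993e+02 3.0000e-02 1.4158e+02] F [-0.8 -0.  -1.4] op 0.594 gf 32.9
(511.4, 278.9, 68.5, 141.6) -> [-0.0002, -0.0001, 0.0125] [0.0013, 0.0006, -0.0004]
```

>>> {"op": "send_rows", "data": {
  "targets": [0,0,0.003,0,0,0,-1,0,0,0.006,0,0,0,-1,0,0,0.009,0,0,0,-1,0,0,0.011,0,0,0,-1,0,0,0.012,0,0,0,-1,0,0,0.0125,0,0,0,-1,0,0,0.0125,0,0,0,-1]
}}

```text
clock: 29.77
eef_pos: [510.7, 278.8, 67.5]
tcp_rot: [-3.141, -0.0, 2.471]
contact_force: [-0.1, -0.6, -1.2]
opening: 0.603
grasp_force: 32.9
```

>>> {"op": "send_rows", "data": {
  "targets": [0,0,0.0003,0,0,0,-1,0,0,0.0006,0,0,0,-1,0,0,0.0008,0,0,0,-1,0,0,0.0008,0,0,0,-1]
}}

```text
clock: 30.1
eef_pos: [510.9, 278.9, 67.1]
tcp_rot: [3.141, 0.0, 2.471]
contact_force: [-1.1, -0.3, 0.2]
opening: 0.594
grasp_force: 33.0
```

>>> {"op": "send_rows", "data": {
  "targets": [0,0,0.0003,0,0,0,-1,0,0,0.0004,0,0,0,-1,0,0,0.0004,0,0,0,-1]
}}

```text
clock: 30.35
eef_pos: [510.9, 278.9, 67.0]
tcp_rot: [3.141, 0.0, 2.471]
contact_force: [-1.3, -1.0, 6.0]
opening: 0.599
grasp_force: 33.6
```

Contact at the expected height; release, retreat upward and swing clear.

>>> {"op": "send_rows", "data": {
  "targets": [0,0,0,0,0,0,0.7,0,0,0,0,0,0,1,0,0,0,0,0,0,1,0,0,0,0,0,0,1,0,0,0,0,0,0,1,0,0,-0.01,0,0,0,1,0,0,-0.03,0,0,0,1,0,0,-0.06,0,0,0,1,0,0,-0.09,0,0,0,1,0,0,-0.13,0,0,0,1,0,0,-0.13,0,0,0,1]
}}

```text
clock: 31.27
eef_pos: [514.3, 280.8, 204.5]
tcp_rot: [3.132, 0.004, 2.471]
contact_force: [2.2, 1.3, 1.9]
opening: 0.996
grasp_force: 0.0
```

>>> {"op": "send_rows", "data": {
  "targets": [-0.02,-0.03,0,0,0,0,1,-0.045,-0.06,0,0,0,0,1,-0.07,-0.09,0,0,0,0,1,-0.095,-0.12,0,0,0,0,1,-0.12,-0.15,0,0,0,0,1,-0.14,-0.18,0,0,0,0,1,-0.155,-0.2,0,0,0,0,1,-0.155,-0.2,0,0,0,0,1,-0.155,-0.2,0,0,0,0,1,-0.155,-0.2,0,0,0,0,1,-0.155,-0.2,0,0,0,0,1]
}}

```text
clock: 32.18
eef_pos: [508.1, 26.8, 196.7]
tcp_rot: [3.141, 0.0, 2.472]
contact_force: [0.6, 1.0, -0.3]
opening: 1.002
grasp_force: 0.0
```

```bash
python3 - <<'E'
from e import *
from rig import cams,r
s=cams.grab_frame("side");t=cams.grab_frame("top")
h=[cv2.resize(f["color"][y-30:y+30,x-30:x+30],(400,400),interpolation=cv2.INTER_CUBIC) for f,x,y in((t,150,220),(s,218,135))]
cv2.imwrite("pics/p6.png",np.vstack([np.hstack(h),np.hstack([cv2.resize(f["color"],(266,200)) for f in(t,s)]+[np.zeros((200,268,3),np.uint8)])]))
E
python3 p.py
```

```text
t 32.28 pos [508.1  26.9 196.6] rpy [179.99  -0.   141.67] F [ 0.2 -0.5  0.3] op 1.001 gf 0.0
```

View pics/p6.png

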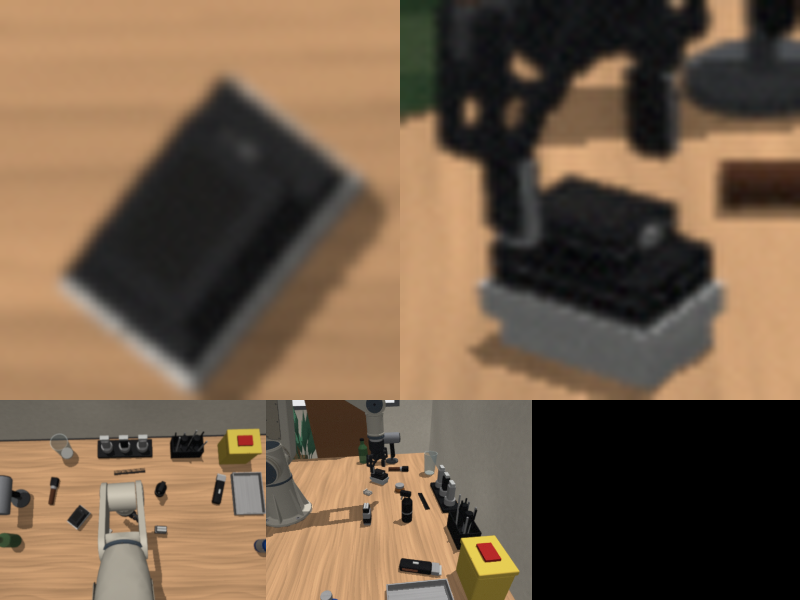

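```bash
python3 - <<'E'
from e import *
from rig import cams
s=cams.grab_frame("side");t=cams.grab_frame("top")
for nm,f,o,dx in(("top",t,(120,190),0),("side",s,(188,105),400)):
  for n,b in(("short top",box((511.2,279),141.5,70,52,81)),("short bot",box((511.2,279),141.5,70,52,61)),("long top",box((511.2,279),141.5,100,62,61)),("long bot",box((511.2,279),141.5,100,62,37)),("lid top",box((511.2,279),141.5,108,68,37))):
    print(nm,n,((proj(f,b)+.5-o)*400/60+[dx,0]).round(0).tolist())
g=cv2.GaussianBlur(gray(t),(3,3),0)
N=["+u","-v","-u","+v"]
for n,b in(("shorttop",box((511.2,279),141.5,70,52,81)),("longtop",box((511.2,279),141.5,100,62,61)),("longbot",box((511.2,279),141.5,100,62,37)),("lidtop",box((511.2,279),141.5,108,68,37))):
    for i in range(4): print(n,N[i],*edge(t,g,b[i],b[(i+1)%4],half=2))
# intensity profile along u through the middle, plane z=81
a=np.radians(141.5);u=np.array([np.cos(a),np.sin(a)]);v=np.array([-u[1],u[0]])
for z in(81,):
  d=np.arange(-66,67,3.)
  m=[]
  for w in np.linspace(-18,18,13):
    q=proj(t,np.c_[np.array([511.2,279])+d[:,None]*u+w*v,np.full(len(d),z)]).astype(np.float32)
    m.append(cv2.remap(gray(t).astype(np.float32),q[:,:1],q[:,1:],cv2.INTER_CUBIC).ravel())
  print(list(zip(d.astype(int).tolist(),np.mean(m,0).round(0).astype(int).tolist())))
E
```

```text
top short top [[177.0, 330.0], [73.0, 248.0], [190.0, 105.0], [293.0, 186.0]]
top short bot [[189.0, 334.0], [87.0, 254.0], [202.0, 113.0], [303.0, 193.0]]
top long top [[174.0, 373.0], [53.0, 276.0], [216.0, 76.0], [337.0, 170.0]]
top long bot [[189.0, 378.0], [70.0, 283.0], [230.0, 86.0], [349.0, 179.0]]
top lid top [[188.0, 390.0], [58.0, 286.0], [230.0, 74.0], [361.0, 175.0]]
side short top [[514.0, 211.0], [576.0, 172.0], [686.0, 203.0], [625.0, 243.0]]
side short bot [[517.0, 246.0], [579.0, 207.0], [687.0, 238.0], [627.0, 279.0]]
side long top [[488.0, 243.0], [562.0, 197.0], [717.0, 241.0], [646.0, 290.0]]
side long bot [[492.0, 284.0], [565.0, 237.0], [719.0, 283.0], [648.0, 333.0]]
side lid top [[482.0, 284.0], [562.0, 233.0], [728.0, 282.0], [651.0, 337.0]]
shorttop +u -4.0 0.1 -0.1
shorttop -v 2.4 0.5 -0.6
shorttop -u -2.6 2.88 -4.6
shorttop +v 0.0 0.55 -1.0
longtop +u 3.2 0.4 0.5
longtop -v 1.5 0.48 -0.8
longtop -u -0.8 0.51 -0.2
longtop +v -3.8 0.23 -0.2
longbot +u 1.0 0.47 -0.6
longbot -v -4.0 0.2 -0.1
longbot -u -0.8 0.44 -0.5
longbot +v 1.6 0.39 -0.1
lidtop +u 3.8 0.17 -0.2
lidtop -v -2.4 0.46 -0.8
lidtop -u 3.0 0.39 -0.3
lidtop +v 3.6 0.24 -0.1
[(-66, 154), (-63, 153), (-60, 153), (-57, 153), (-54, 140), (-51, 94), (-48, 50), (-45, 38), (-42, 38), (-39, 39), (-36, 44), (-33, 43), (-30, 39), (-27, 37), (-24, 35), (-21, 32), (-18, 31), (-15, 31), (-12, 31), (-9, 31), (-6, 31), (-3, 31), (0, 31), (3, 31), (6, 31), (9, 31), (12, 31), (15, 31), (18, 31), (21, 32), (24, 33), (27, 36), (30, 37), (33, 34), (36, 33), (39, 36), (42, 50), (45, 101), (48, 153), (51, 161), (54, 151), (57, 148), (60, 147), (63, 147), (66, 147)]
```

```bash
python3 -c "
from rig import r
print(r.sign_off())"
```

```text
the job is handed in; nothing more can be done
None
```

The job is handed in at about 32 s: the lid is fully down on the tin, with the long case and then the short case stacked on it, both about 2 mm off centre lengthwise by the top camera; no bystander was seen moved in the last pictures, which I checked by eye only.

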